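# Tare the bench scale

### The job

Zero the bench scale with the empty dish on its pan, so that the pedal beside it can be weighed next: with the fingertips, gently press the long key on its front panel, hold it down for about two seconds, then let it come up and withdraw. Do not press the round or the square key, do not lean on the scale, and leave the dish, the pedal and everything else on the bench where they are.

Things in the scene. Friction and masses are not known exactly. Their poses are not given: they have to be found in the camera images.
- scale: grey bench scale, fixed; 240 (x, depth) x 210 (y) mm, housing 40 mm high; origin at the centre of its underside, +x away from the robot. Pan (140 mm wide, top at 54 mm) centred at x +42 mm. Three keys in a row along its y at x -92 mm, 62 mm apart, the middle one at y 0; which key has which place differs from start to start. A flat display lies between keys and pan.
- long_mount: black plate, 28 x 48 x 2 mm, lying on the housing, that carries the long key (pressed through it); origin at the centre of its underside; same axes as the scale
- long_key_top (a point): centre of the top face of the long key (the oblong bar, the tare key: 18 mm along the scale's x, 40 mm along its y), about 50 mm above the worktop when up; it sinks with the key. The key stands 8 mm out of its black mounting plate and is white, like the other two.
- long_key (a joint): how far the long key is pressed: 0 up, 0.005 m fully down. It moves straight down; a spring pushes it back up (about 0.8 N at the first movement, 4.8 N fully down, then a hard stop).
- round_key_top (a point): centre of the top face of the round key (a disc of 22 mm diameter), about 50 mm above the worktop when up; it sinks with the key. The key stands 8 mm out of its black mounting plate and is white, like the other two.
- round_key (a joint): how far the round key is pressed: 0 up, 0.005 m fully down. It moves straight down; a spring pushes it back up (about 0.8 N at the first movement, 4.8 N fully down, then a hard stop).
- square_key_top (a point): centre of the top face of the square key (20 x 20 mm), about 50 mm above the worktop when up; it sinks with the key. The key stands 8 mm out of its black mounting plate and is white, like the other two.
- square_key (a joint): how far the square key is pressed: 0 up, 0.005 m fully down. It moves straight down; a spring pushes it back up (about 0.8 N at the first movement, 4.8 N fully down, then a hard stop).
- dish: round blue dish, empty, 131 mm wide, 22 mm high, standing loose on the scale's pan; origin at the centre of its underside
- pedal: black flat bicycle pedal, 67 x 120 (its y, spindle included) x 23 mm, loose on the worktop just right of the scale; origin at the centre of its underside
- tyre_lever: slim yellow tyre lever, 18 x 110 (its y) x 8 mm, lying loose just left of the scale; origin at the centre of its underside
- brush: wooden brush, 24 x 165 (its y) x 34 mm, lying loose just in front of the scale, about 150 mm from the scale's origin; origin at the centre of its underside
There are look-alikes about, which are no part of the job. There is more than one size of the dish; the one meant has the size given above.

How it is judged:
On the way:
1. the fingers hold the long key at least 3 mm down for at least 1.2 s (value of joint long_key above 0.003 m and contact force between the fingers and long_mount above 0.3 N), for 1.2 s.
At the end, for the whole second after the job is handed in: All three keys are up again (less than 1 mm down), and the dish, the pedal, the tyre lever and the brush lie at rest within 10 mm of where they were (value of joint each of long_key, round_key, square_key below 0.001 m and distance of each of dish, pedal, tyre_lever, brush from where it was at the start of the episode below 0.01 m and linear speed of each of dish, pedal, tyre_lever, brush below 0.02 m/s); the robot touches nothing.
It fails at once if the round or the square key is pressed in by more than 2 mm (value of joint any of round_key, square_key above 0.002 m).
It fails at once if the long key is pressed with more than 25 N (contact force between any of the fingers, the arm and long_mount above 25 N).
It fails at once if the robot leans on the scale with more than 15 N (contact force between any of the fingers, the arm and scale above 15 N).
It fails at once if the dish, the pedal, the tyre lever or the brush is moved or lifted by more than 10 mm (distance of any of dish, pedal, tyre_lever, brush from where it was at the start of the episode above 0.01 m).
It also fails if it takes over 32 s, if anything falls off the work surface, if the arm or the gripper's body presses on something with over 40 N, if the wrist force passes 120 N, or if a joint passes its speed limit or range.

### The arm

A 6-joint arm with a two-finger parallel gripper is mounted at the origin on a cart in front of the work surface, level with it; the furniture and walls round the work are solid. World frame = base frame: x ahead of the robot, y to its left, z up, the work surface at z = 0. Lengths are in m, angles in rad, forces in N, time in s.
With the tool pointing down it reaches from about 0.225 to 0.875 m from the base axis. Payload 3.4 kg.
Tool frame: the origin (TCP) lies at the very end of the fingers, on their centre line; the grasp point (between the pads) lies 19 mm behind it; z points along the fingers, y is the direction in which the jaws open and shut (so a half turn about z gives the same grasp; the last joint's range is limited). The gripper opens to 85 mm and grips with 20 to 120 N. Pads are 22 mm wide; open, the fingers measure 114 mm over their backs; the gripper's body (76 mm by 85 mm) begins 54 mm behind the grasp point. The pads swing forward as they close: fully open they stand 13 mm farther back than shut.
Start: joints at [1.187, 0.276, 1.505, -0, 1.361, -0.121], TCP at [0.149, 0.555, 0.231] pointing down, gripper open.
Joint ranges: [-2.89, 2.89], [-0.75, 2.08], [0.22, 2.7], [-1.18, 4.32], [0.11, 2.71], [-2.7, 2.7]. Speed limits (rad/s): [2.57, 2.57, 3.14, 3.14, 3.14, 3.14].

### API

Orientations are given as a unit quaternion [w, x, y, z].
In Python, from rig import telemetry, cams, sign_off, spotter gives the robot as it stands.
- The arm moves only by the tool servo_tool, never from a script. Its argument "steps" is a list of rows, each a list of 6 numbers: the shift along the tool's x, y, z in mm, then the turn, a rotation vector about the tool's x, y, z in degrees. In form: [[x, y, z, ax, ay, az], ...]. A call has 1 to 8 rows; each row is the pose to reach, as a shift and turn from the pose commanded when the call began, along the tool's axes at that moment; what a row does not reach only later rows make up. A row lasts 1/10 s, in which the tool goes at most 50 mm and 8.59 degrees, less where a joint would pass 70% of its speed; a pose out of reach is approached as far as the arm can. A call with a gripper value outside its range is refused whole. "hand" is the closure in counts, from 0 (fully open) to 255 (shut), set as the call begins (left out, the last holds). The fingers move at their own pace and stop on an object; "grip_force" is the grip in N (left out, the last holds). Time passes only in rows, so rows that repeat a pose let the fingers close. It gives the time, the measured TCP pose, the force and the opening at its end, in the units of the state.
- telemetry.get_state(): the state, without advancing time (a new reading comes with each control period).
- cams.get_image(name): name is "side" or "top" or "wrist"; returns (picture, depth): 480x640x3 uint8, red, green, blue; 480x640 float32, m along the optical axis (not along the pixel's ray), 0 where there is no reading.
- cams.camera_model(name): a dict with "camera_matrix" (3x3 intrinsics, pixels), "origin" and "rotation" of the camera in the world; the wrist camera has in their place "tool_from_camera" (4x4, takes a point from camera to tool coordinates, whose origin is the TCP and whose axes are the flange's). Camera axes: x right, y up, looking along -z (the intrinsics and any distortion apply to the point x, -y, -z); pixel columns grow to the right and rows downward; lengths in m; the calibration is good to about 2 mm. The wrist camera is an equidistant fisheye: a pixel r from the principal point sees the ray r / f radians off the axis. A picture is of the moment at which its call begins: read the wrist's pose just before it. camera_model takes no time and is no camera call.
- sign_off(): hands the job in, once; it reports no verdict.
Trained networks look in the newest picture that a camera, given by its name, has taken for a name from the list of things; names that differ only in an ending like _2 or _b are one class to them, and where a whole thing is asked for, a point or a joint stands for the part that bears it (a point fixed in the world has none). Each returns a list of dicts, best first, with "conf" (0 to 1); they miss things now and then, are a little off and sometimes report something else, mostly with a low value. They report only what shows in the picture. A call takes as long as a camera call. They do not tell look-alikes from the thing itself.
- spotter.outline_of(query, camera): "region" (480x640 bool, what is visible of it) and "rect" ([left, top, width, height] in pixels, round what is visible of it).
The state is a dict: "clock": time; "qpos": joint angles; "qd": joint speeds; "effort": joint torques, N m; "position": TCP position; "ee_rot": TCP orientation; "contact_force": force on the tool from outside, world axes, zero at the start; "moment": the same for the moment, N m; "width": finger opening in m.
Only numpy, scipy, OpenCV 4.12 (cv2) and the standard library are available. Lean on these libraries where they do the work, as an engineer would, in place of code of your own. Each camera call takes 0.05 s, during which the arm holds its last target.

## Working session

There is one attempt and no reset: what is moved stays moved. The work goes in short steps, Python scripts to look and compute and a tool call to move; the robot and the scene stay as the last step left them, time stands still between calls to the robot, and variables do not carry over. Pictures are saved under pics/ and viewed, and the job is handed in when it is done.

Besides the shell and the picture viewer there is one more tool, called after "Request:" as name(argument=value, ...), one argument or row to a line, values as JSON. servo_tool: Moves the arm, as the interface text tells. Its arguments: {"type":"object","properties":{"steps":{"type":"array","items":{"type":"array","items":{"type":"number"}}},"hand":{"type":"number"},"grip_force":{"type":"number"}},"required":["steps"]}

```bash
mkdir -p pics; ls; cat > h.py <<'E'
import numpy as np, cv2
from rig import telemetry, cams, sign_off, spotter
def px2w(name,u,v,d):
    m=cams.camera_model(name);K=np.array(m["camera_matrix"]);R=np.array(m["rotation"]);o=np.array(m["origin"])
    u=np.asarray(u,float);v=np.asarray(v,float)
    pts=cv2.undistortPoints(np.stack([u,v],-1).reshape(-1,1,2),K,np.array(m.get("distortion",np.zeros(5)),float)).reshape(-1,2)
    p=np.stack([pts[:,0]*d,-pts[:,1]*d,-np.ones(len(pts))*d],-1)
    return p@R.T+o
E
python3 - <<'E'
from h import *
s=telemetry.get_state();print(s)
for n in ["side","top"]:
    m=cams.camera_model(n);print(n,m)
    im,d=cams.get_image(n);cv2.imwrite(f"pics/{n}0.png",im[:,:,::-1]);np.save(f"{n}0.npy",d)
    for q in ["long_key_top","round_key_top","square_key_top","scale","dish","pedal","brush","tyre_lever"]:
        if n=="side" and q not in("long_key_top","scale"):continue
        for r in spotter.outline_of(q,n)[:3]:
            g=r["region"]&(d>0)
            vv,uu=np.nonzero(g)
            if len(uu)==0: print(q,r["conf"],r["rect"]);continue
            P=px2w(n,uu,vv,d[g])
            print(q,round(r["conf"],2),r["rect"],np.round(np.median(P,0),3))
print(cams.camera_model("wrist"))
E
```

```text
pics
{'clock': 0.0, 'qpos': array([ 1.18703846e+00,  2.76640633e-01,  1.50614311e+00, -3.51536822e-05,
        1.36068115e+00, -1.20984434e-01]), 'qd': array([ 5.13823393e-04,  3.79474178e-05, -1.08597102e-03,  1.62998592e-04,
       -5.31035500e-04, -6.15084146e-04]), 'effort': array([ 1.04698112e-03, -4.16763568e+01, -2.45809078e+01, -2.39945593e-04,
        1.11078631e-02, -1.66712221e-05]), 'position': array([0.1491729 , 0.55477009, 0.2304097 ]), 'ee_rot': array([-2.17107938e-04,  1.31005323e-01,  9.91381223e-01, -9.10760204e-04]), 'contact_force': array([0.3545077 , 0.1903971 , 0.24043417]), 'moment': array([ 0.05892369, -0.04352842,  0.01542122]), 'width': 0.08554709572173175}
side {'camera_matrix': array([[436.72030784,   0.        , 323.76715336],
       [  0.        , 436.72030784, 242.23731708],
       [  0.        ,   0.        ,   1.        ]]), 'origin': array([ 0.09135293, -0.32902657,  0.47689308]), 'rotation': array([ 0.82297414,  0.48708176, -0.15856965, -0.24560252])}Traceback (most recent call last):
  File "<stdin>", line 12, in <module>
  File "h.py", line 8, in px2w
    return p@R.T+o
           ~^~~~
ValueError: matmul: Input operand 1 has a mismatch in its core dimension 0, with gufunc signature (n?,k),(k,m?)->(n?,m?) (size 4 is different from 3)
```

```bash
sed -i 's/R=np.array(m\["rotation"\])/R=Rot(m["rotation"])/' h.py; cat >> h.py <<'E'
from scipy.spatial.transform import Rotation
def Rot(q): return Rotation.from_quat(np.array(q)[[1,2,3,0]]).as_matrix()
E
python3 - <<'E'
from h import *
for n in ["side","top"]:
    m=cams.camera_model(n);print(n,list(m),Rot(m["rotation"])@[0,0,-1],m["origin"])
    im,d=cams.get_image(n);cv2.imwrite(f"pics/{n}0.png",im[:,:,::-1]);np.save(f"{n}0.npy",d)
    for q in ["long_key_top","round_key_top","square_key_top","scale","dish","pedal","brush","tyre_lever"]:
        if n=="side" and q not in("long_key_top","scale"):continue
        for r in spotter.outline_of(q,n)[:3]:
            g=r["region"]&(d>0)
            vv,uu=np.nonzero(g)
            if len(uu)==0: print(q,r["conf"],r["rect"]);continue
            P=px2w(n,uu,vv,d[g])
            print(q,round(r["conf"],2),r["rect"],np.round(np.median(P,0),3))
print(cams.camera_model("wrist"))
E
```

```text
side ['camera_matrix', 'origin', 'rotation'] [ 0.50025445  0.72382117 -0.47521405] [ 0.09135293 -0.32902657  0.47689308]
long_key_top 0.64 [298.7, 279.9, 18.6, 13.2] [0.427 0.205 0.05 ]
scale 0.67 [259.4, 244.4, 164.3, 92.9] [0.486 0.172 0.04 ]
top ['camera_matrix', 'origin', 'rotation'] [ 0.12618977 -0.03851501 -0.99125816] [0.39067639 0.29338715 0.89500382]
long_key_top 0.52 [335.3, 284.6, 28.9, 19.0] [0.43  0.209 0.05 ]
round_key_top 0.45 [304.7, 293.9, 11.1, 14.8] [0.42 0.27 0.05]
round_key_top 0.16 [383.7, 279.7, 13.2, 14.1] [0.44  0.148 0.049]
square_key_top 0.6 [386.2, 283.2, 11.2, 8.4] [0.44  0.148 0.05 ]
scale 0.75 [260.2, 151.8, 158.5, 171.2] [0.493 0.229 0.04 ]
dish 0.71 [148.7, 226.9, 59.6, 55.6] [0.492 0.476 0.006]
dish 0.65 [295.3, 161.4, 84.8, 83.8] [0.566 0.229 0.063]
dish 0.57 [243.5, 208.1, 20.7, 72.6] [0.504 0.359 0.008]
pedal 0.87 [404.6, 187.5, 54.0, 76.3] [0.548 0.075 0.019]
pedal 0.6 [244.9, 207.6, 19.4, 71.9] [0.505 0.359 0.008]
brush 0.58 [299.8, 315.7, 109.3, 28.6] [0.376 0.182 0.012]
tyre_lever 0.79 [244.1, 208.3, 18.9, 70.9] [0.506 0.359 0.008]
tyre_lever 0.61 [293.0, 160.7, 89.3, 85.6] [0.566 0.229 0.063]
{'camera_matrix': array([[371.64829954,   0.        , 319.90223806],
       [  0.        , 371.64829954, 239.38619337],
       [  0.        ,   0.        ,   1.        ]]), 'tool_from_camera': array([[ 6.85433027e-05,  9.45664679e-01,  3.25143524e-01,
         8.42409871e-02],
       [ 9.99999206e-01, -4.73999729e-04,  1.16779676e-03,
         1.98328866e-04],
       [ 1.25846209e-03,  3.25143186e-01, -9.45663960e-01,
        -1.42860866e-01],
       [ 0.00000000e+00,  0.00000000e+00,  0.00000000e+00,
         1.00000000e+00]])}
```

```bash
python3 - <<'E'
import cv2
a=cv2.imread("pics/top0.png");b=cv2.imread("pics/side0.png")
cv2.imwrite("pics/topc.png",cv2.resize(a[260:350,270:430],None,fx=5,fy=5,interpolation=cv2.INTER_CUBIC))
cv2.imwrite("pics/sidec.png",cv2.resize(b[230:350,250:430],None,fx=4,fy=4,interpolation=cv2.INTER_CUBIC))
E
```

```text
(no output)
```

View pics/top0.png

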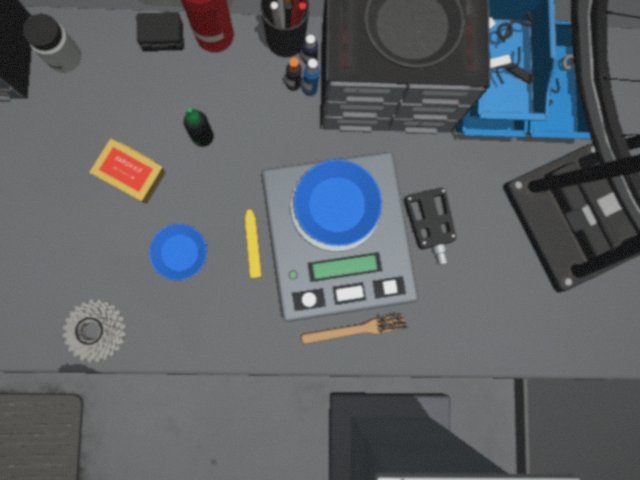

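View pics/topc.png

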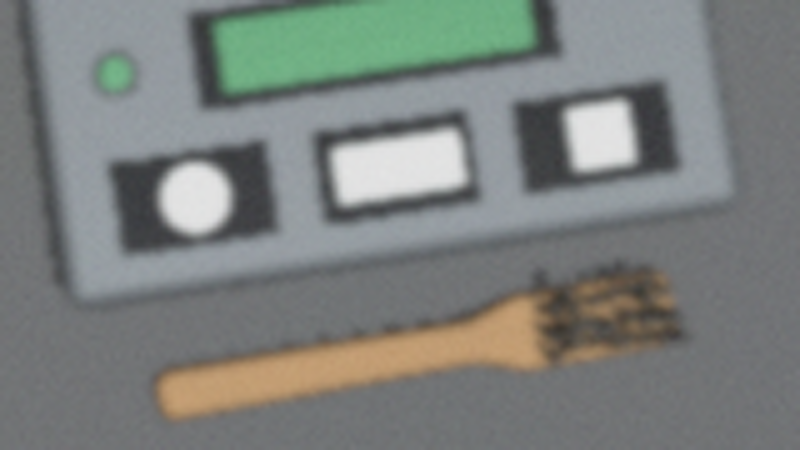

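View pics/sidec.png

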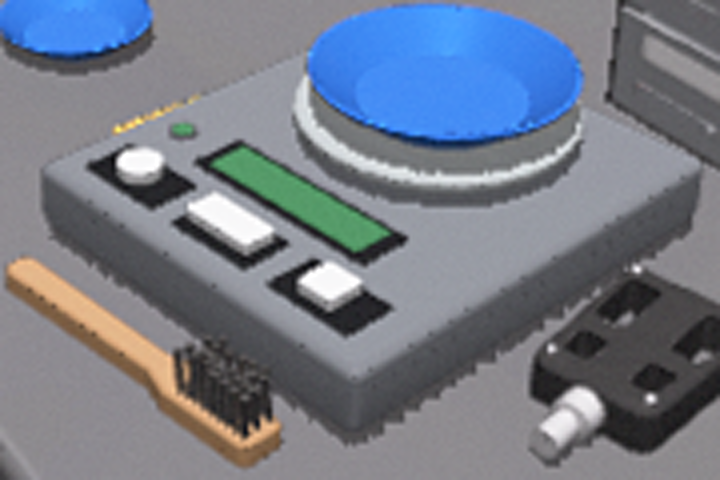

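View pics/side0.png

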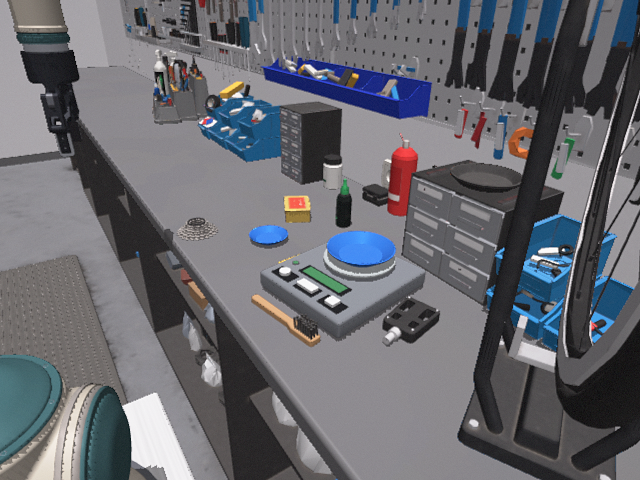

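Candidates for the key (top view): the disc (309,299) is round, the oblong bar (349,293) is long, and the square (390,287) is square. I choose the bar at (349,293); the crops confirm it. The small dish at (178,251) is a look-alike and the meant one is on the pan. Next I refine the key's pose and compute the shift.

```bash
python3 - <<'E'
from h import *
for n,boxes in {"top":[(300,288,318,310),(334,283,366,303),(382,279,399,296)],"side":[(275,262,296,278),(294,275,322,296),(321,292,344,310)]}.items():
    im=cv2.imread(f"pics/{n}0.png");d=np.load(f"{n}0.npy")
    C=[]
    for (a,b,c,e) in boxes:
        vv,uu=np.nonzero(im[b:e,a:c].min(2)>165);uu+=a;vv+=b
        P=px2w(n,uu,vv,d[vv,uu]);P=P[P[:,2]>0.047]
        # ray-plane z=.05 for centroid
        r=cv2.minAreaRect(P[:,:2].astype(np.float32)*1000)
        C.append(np.array(r[0])/1000);print(n,len(P),np.round(P.mean(0),4),np.round(r[0],1),np.round(r[1],1),round(r[2],1),"z",np.median(P[:,2]).round(4))
    v=C[2]-C[0];print("yaw",np.degrees(np.arctan2(v[0],-v[1])))
s=telemetry.get_state();R=Rot(s["ee_rot"])
t=np.array([.429,.207,.15]);print(R,(R.T@(t-s["position"]))*1000)
Rd=np.array
yaw=np.radians(9.3);y=np.array([-np.sin(yaw),np.cos(yaw),0]);z=np.array([0,0,-1.]);x=np.cross(y,z)
print(np.degrees(Rotation.from_matrix(R.T@np.stack([x,y,z],1)).as_rotvec()))
E
```

```text
top 145 [0.4197 0.2703 0.0499] [420.1 270.3] [19.5 19.6] 65.5 z 0.0498
top 283 [0.43   0.2101 0.0589] [418.6 243.7] [ 20.6 112. ] 18.9 z 0.05
top 152 [0.4407 0.1482 0.0496] [440.9 148.2] [18.7 18.8] 10.3 z 0.0495
yaw 9.688909556797874
side 58 [0.4186 0.269  0.0505] [418.8 269.1] [18.5 20.8] 20.6 z 0.0507
side 134 [0.4264 0.2035 0.0537] [272.9 -56.1] [654.7  34.5] 59.4 z 0.0506
side 87 [0.4317 0.1362 0.0601] [273.8 -89. ] [602.6  23.2] 54.9 z 0.0503
yaw -22.055784694463835
[[-9.65678687e-01  2.59739618e-01  5.94782099e-05]
 [ 2.59739624e-01  9.65678673e-01  1.65608584e-04]
 [-1.44217285e-05  1.75373528e-04 -9.99999985e-01]] [-360.49844773 -263.72342984   81.34461737]
[ 9.72079334e-03  2.94940216e-03 -2.43546128e+01]
```

Request:
servo_tool(
  steps=[
    [-40,-30,5,0,0,-3],
    [-80,-60,10,0,0,-6],
    [-120,-90,20,0,0,-9],
    [-160,-120,30,0,0,-12],
    [-200,-148,40,0,0,-15],
    [-240,-176,50,0,0,-18],
    [-280,-204,60,0,0,-21],
    [-320,-233,70,0,0,-24],
  ],
  hand=255,
  grip_force=20,
)

```text
clock: 1.5
position: [0.3976, 0.2474, 0.1618]
ee_rot: [0.001, -0.079, 0.997, 0.0]
contact_force: [-0.1, 0.7, -0.4]
width: 0.0
```

```bash
python3 - <<'E'
from h import *
s=telemetry.get_state();R=Rot(s["ee_rot"]);print(s["clock"],s["position"],s["width"],s["contact_force"])
t=np.array([.430,.209,.12]);print((R.T@(t-s["position"]))*1000)
yaw=np.radians(9.5);y=np.array([-np.sin(yaw),np.cos(yaw),0]);z=np.array([0,0,-1.]);x=np.cross(y,z)
print(np.degrees(Rotation.from_matrix(R.T@np.stack([x,y,z],1)).as_rotvec()))
E
```

```text
1.5 [0.39762107 0.24744735 0.16180983] 2.431186784896385e-06 [-0.06538115  0.71156078 -0.40436328]
[-25.85863623 -43.09242207  41.82139974]
[ 0.03073639  0.07737021 -0.43241704]
```

Request:
servo_tool(
  steps=[
    [-13,-22,20,0,0,-0.4],
    [-26,-43,42,0,0,-0.4],
    [-26,-43,42,0,0,-0.4],
  ],
)

```text
clock: 1.8
position: [0.429, 0.208, 0.1176]
ee_rot: [-0.002, -0.08, 0.997, -0.001]
contact_force: [-0.6, -0.3, 0.1]
width: 0.0002
```

```bash
python3 - <<'E'
from h import *
s=telemetry.get_state();R=Rot(s["ee_rot"]);print(s["clock"],s["position"],s["contact_force"])
T=np.array(cams.camera_model("wrist")["tool_from_camera"]);K=np.array(cams.camera_model("wrist")["camera_matrix"])
im,d=cams.get_image("wrist");o=im[:,:,::-1].copy()
print([ (round(r["conf"],2),r["rect"]) for r in spotter.outline_of("long_key_top","wrist")])
for r in spotter.outline_of("long_key_top","wrist")[:1]:
    vv,uu=np.nonzero(r["region"]); a=uu-K[0,2];b=vv-K[1,2];rr=np.hypot(a,b);th=rr/K[0,0]
    ray=np.stack([np.sin(th)*a/rr,-np.sin(th)*b/rr,-np.cos(th)],1)
    D=d[vv,uu];P=ray*(D/np.cos(th))[:,None]
    W=(P@T[:3,:3].T+T[:3,3])@R.T+s["position"];W=W[D>0]
    W=W[W[:,2]>.046]
    print(W.mean(0),np.median(W,0),cv2.minAreaRect(W[:,:2].astype(np.float32)*1000))
    o[r["region"]]=o[r["region"]]//2+np.array([0,0,127],np.uint8)
cv2.imwrite("pics/w1.png",o)
n="side";im,d=cams.get_image(n);cv2.imwrite("pics/s1.png",cv2.resize(im[150:350,200:450,::-1],None,fx=3,fy=3))
E
```

```text
1.8 [0.4289815  0.20797602 0.11758394] [-0.63886925 -0.26867781  0.10290895]
[(0.76, [290.3, 237.8, 67.1, 35.0])]
[0.42700887 0.20894232 0.04997404] [0.42694712 0.20895999 0.05009607] ((427.5793762207031, 209.03933715820312), (17.91515350341797, 39.71815490722656), 8.778341293334961)
```

View pics/w1.png

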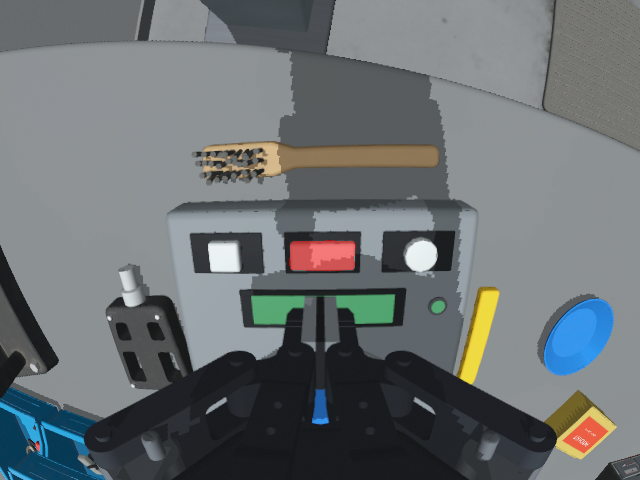

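View pics/s1.png

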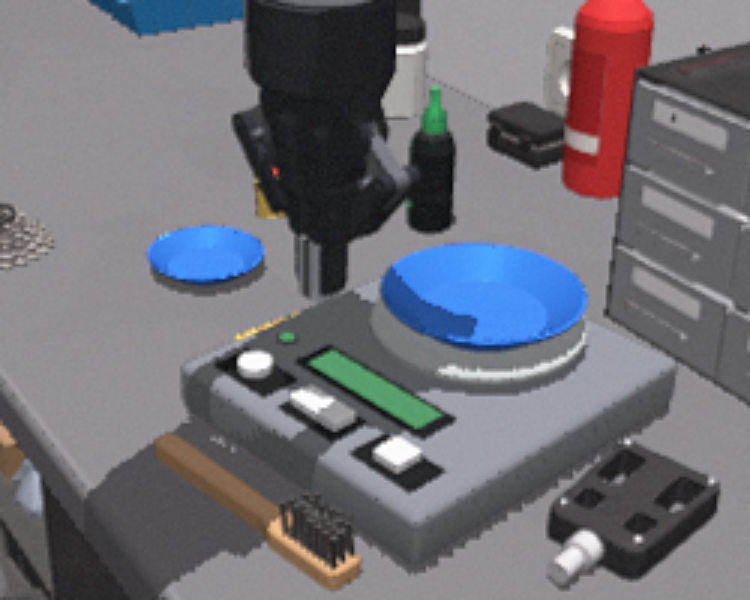

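The wrist view confirms the oblong key at (323,256), with square at (225,256) and round at (421,255). It puts the key top at (0.427, 0.209, 0.050), which agrees with the top view to 3 mm. Descending to just above it.

Request:
servo_tool(
  steps=[
    [1,-1,25,0,0,0],
    [1,-1,45,0,0,0],
    [1,-1,58,0,0,0],
    [1,-1,62,0,0,0],
    [1,-1,62,0,0,0],
    [1,-1,62,0,0,0],
  ],
)

```text
clock: 2.6
position: [0.4285, 0.2102, 0.0588]
ee_rot: [0.001, -0.082, 0.997, 0.0]
contact_force: [-0.1, -1.1, 0.7]
width: -0.0001
```

```bash
python3 - <<'E'
from h import *
s=telemetry.get_state();print(s["clock"],s["position"],s["contact_force"],Rot(s["ee_rot"])[:,2])
im,d=cams.get_image("side");cv2.imwrite("pics/s2.png",cv2.resize(im[230:340,240:400,::-1],None,fx=5,fy=5,interpolation=cv2.INTER_CUBIC))
E
```

```text
2.6 [0.4285201  0.2101744  0.05879222] [-0.10758043 -1.10428784  0.70399358] [ 2.03323654e-03  7.94041288e-04 -9.99997618e-01]
```

View pics/s2.png

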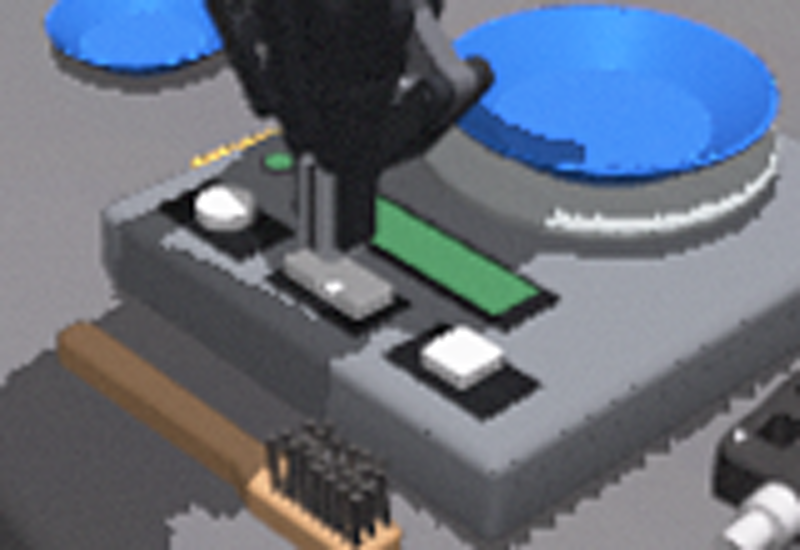

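Request:
servo_tool(
  steps=[
    [0,0,4,0,0,0],
    [0,0,7,0,0,0],
    [0,0,9,0,0,0],
    [0,0,11,0,0,0],
    [0,0,11,0,0,0],
    [0,0,11,0,0,0],
  ],
)

```text
clock: 3.25
position: [0.428, 0.2094, 0.0469]
ee_rot: [0.0, -0.081, 0.997, 0.0]
contact_force: [-0.9, 0.6, 2.8]
width: -0.0
```

```bash
python3 - <<'E'
from h import *
F=[];
for i in range(4):
    cams.get_image("side");s=telemetry.get_state();F.append(s["contact_force"])
print(s["clock"],s["position"],np.round(F,1).tolist())
im,d=cams.get_image("side");cv2.imwrite("pics/s3.png",cv2.resize(im[230:340,240:400,::-1],None,fx=5,fy=5,interpolation=cv2.INTER_CUBIC))
E
```

```text
3.45 [0.42804321 0.20944301 0.04691921] [[0.7, 0.4, 3.0], [-0.8, -0.4, 3.2], [-0.7, 0.4, 3.4], [-1.1, 0.2, 2.9]]
```

View pics/s3.png

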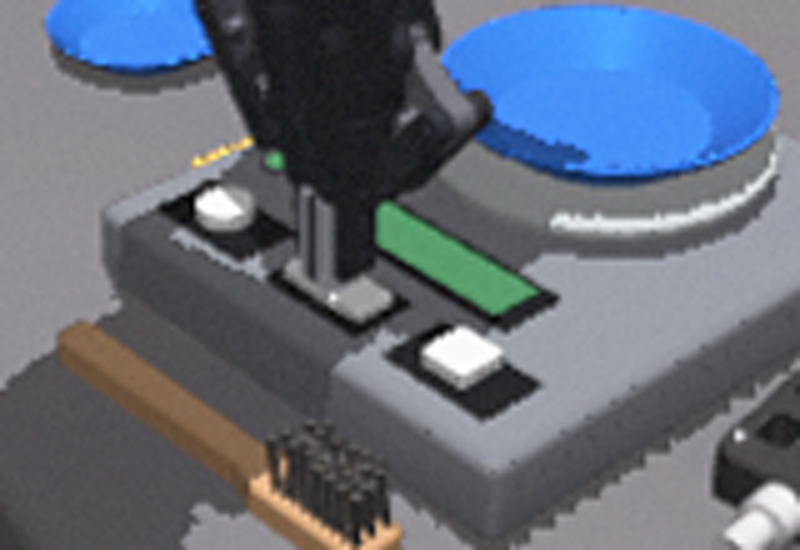

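Contact: about 3.1 N at z 0.047, so the key is about 3 mm down and sinking without hitting anything else. Going 1.3 mm deeper and holding.

Request:
servo_tool(
  steps=[
    [0,0,0.7,0,0,0],
    [0,0,1.3,0,0,0],
    [0,0,1.3,0,0,0],
    [0,0,1.3,0,0,0],
  ],
)

```text
clock: 3.9
position: [0.428, 0.2094, 0.0455]
ee_rot: [0.0, -0.081, 0.997, 0.0]
contact_force: [-0.5, 0.3, 4.5]
width: -0.0003
```

```bash
python3 - <<'E'
from h import *
F=[];
for i in range(4):
    cams.get_image("side");s=telemetry.get_state();F.append(s["contact_force"])
print(s["clock"],s["position"],np.round(F,1).tolist())
im,d=cams.get_image("side");cv2.imwrite("pics/s4.png",cv2.resize(im[230:340,240:400,::-1],None,fx=5,fy=5,interpolation=cv2.INTER_CUBIC))
E
```

```text
4.1 [0.42802421 0.20942587 0.04551966] [[0.3, 0.0, 5.0], [-0.5, -0.4, 3.7], [-1.0, -0.3, 4.8], [-0.3, 0.4, 4.1]]
```

Request:
servo_tool(
  steps=[
    [0,0,0,0,0,0],
    [0,0,0,0,0,0],
    [0,0,0,0,0,0],
    [0,0,0,0,0,0],
    [0,0,0,0,0,0],
    [0,0,0,0,0,0],
    [0,0,0,0,0,0],
    [0,0,0,0,0,0],
  ],
)

```text
clock: 4.95
position: [0.428, 0.2094, 0.0455]
ee_rot: [0.0, -0.081, 0.997, 0.0]
contact_force: [-0.2, 1.0, 5.2]
width: 0.0001
```

Request:
servo_tool(
  steps=[
    [0,0,0,0,0,0],
    [0,0,0,0,0,0],
    [0,0,0,0,0,0],
    [0,0,0,0,0,0],
    [0,0,0,0,0,0],
    [0,0,0,0,0,0],
    [0,0,0,0,0,0],
    [0,0,0,0,0,0],
  ],
)

```text
clock: 5.75
position: [0.428, 0.2094, 0.0455]
ee_rot: [0.0, -0.081, 0.997, 0.0]
contact_force: [0.6, -0.7, 4.1]
width: -0.0001
```

Request:
servo_tool(
  steps=[
    [0,0,-2,0,0,0],
    [0,0,-5,0,0,0],
    [0,0,-10,0,0,0],
    [0,0,-20,0,0,0],
    [0,0,-40,0,0,0],
    [0,0,-65,0,0,0],
    [0,0,-90,0,0,0],
    [0,0,-90,0,0,0],
  ],
)

```text
clock: 6.55
position: [0.4301, 0.2102, 0.1391]
ee_rot: [0.003, -0.082, 0.997, 0.001]
contact_force: [0.2, 0.2, 0.3]
width: -0.0
```

```bash
python3 - <<'E'
from h import *
s=telemetry.get_state();print(s["clock"],s["position"],s["contact_force"])
for n,f in (("side",3),("top",1)):
    im,d=cams.get_image(n)
    im=im[...,::-1]
    cv2.imwrite(f"pics/{n}5.png",cv2.resize(im[170:350,220:450],None,fx=3,fy=3) if f==3 else im)
    for q in ["dish","pedal","brush","tyre_lever","long_key_top","round_key_top","square_key_top"]:
        print(n,q,[(round(r["conf"],2),np.round(r["rect"]).tolist()) for r in spotter.outline_of(q,n)[:2]])
E
```

```text
6.55 [0.43009838 0.21016325 0.13907054] [0.15307312 0.16965979 0.26866289]
side dish [(0.93, [326.0, 234.0, 70.0, 33.0]), (0.83, [247.0, 225.0, 40.0, 18.0])]
side pedal [(0.6, [381.0, 298.0, 59.0, 47.0])]
side brush [(0.91, [254.0, 295.0, 64.0, 51.0])]
side tyre_lever [(0.64, [259.0, 245.0, 169.0, 92.0])]
side long_key_top [(0.69, [299.0, 278.0, 18.0, 17.0])]
side round_key_top [(0.65, [281.0, 266.0, 11.0, 13.0])]
side square_key_top [(0.59, [323.0, 297.0, 20.0, 9.0])]
top dish [(0.59, [295.0, 161.0, 87.0, 79.0]), (0.57, [150.0, 227.0, 57.0, 55.0])]
top pedal [(0.75, [404.0, 190.0, 45.0, 19.0])]
top brush [(0.69, [301.0, 326.0, 107.0, 19.0])]
top tyre_lever [(0.74, [245.0, 210.0, 18.0, 71.0])]
top long_key_top []
top round_key_top []
top square_key_top []
```

View pics/side5.png

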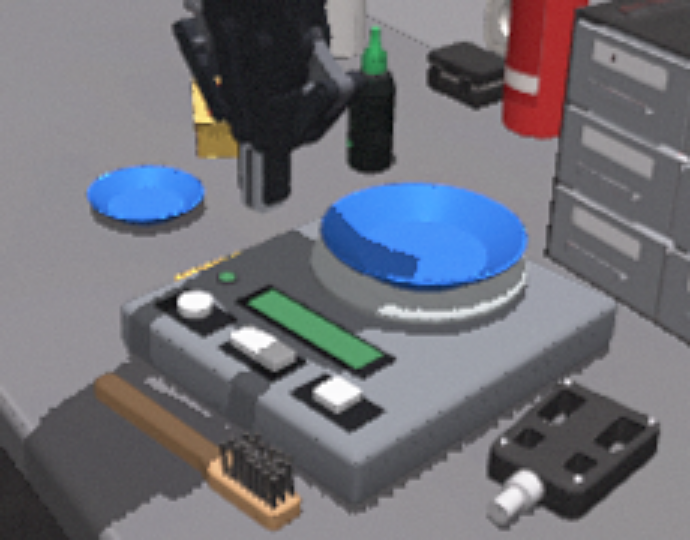

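The long key (side image about 308,286) stands up again, and the dish, pedal, brush and lever are where they were. The arm is well clear, so I hand in.

```bash
python3 -c "
from h import *
d=cams.get_image('wrist');s=telemetry.get_state();print(s['position'],abs(s['qd']).max())
print(sign_off())"
```

```text
[0.42795908 0.2093987  0.13545411] 0.002642210353695435
the job is handed in; nothing more can be done
None
```

I pressed the long key (the middle one) with the closed fingertips, about 4.5 mm down by force and height. I held it there for about 2 s at 4–5 N, then lifted straight up about 90 mm and handed the job in. No verdict was reported.

**Before the press:** the top and wrist cameras placed the key within about 3 mm of each other. One side-view colour measurement was spoiled by stray pixels, so I did not use it.

**After withdrawing:**
- **Contact:** the force was back to noise level and the arm was at rest well above the scale.
- **Keys:** the side view showed all three keys up.
- **Loose things:** the dish, pedal, brush and tyre lever looked unmoved. In the last top view the arm hid the keys and part of the pedal and brush, so those rest on the side picture. The network's side outline for the tyre lever was really the scale, but its top outline matched the start to about 2 px.

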